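Ring up the boxed cake on the shop scale

TASK

The boxed dove cake already stands on the shop scale; ring it up by pressing three of the scale's keys with the fingertips, in this order: the red clear key, then the brown product key, then the green print key. Press each one lightly but right down, and let it spring back up before you press the next. Press no other key, keep off the weighing pan and the cake so that the weight stays true, and leave everything else on the counter as it stands.

Things in the scene. Friction and masses are not known exactly. Their poses are not given: they have to be found in the camera images.
- scale: grey label-printing shop scale, fixed to the counter, 400 deep, 360 wide. Origin: on the counter under the middle of the housing; x points from the keyboard (near the robot) to the back, y to the operator's left, z up; turned up to 0.3 rad. Keyboard in front, pan behind; between them a display strip (x -95 to -70) 108 high; on the right a printer hood (x -185 to -35, y -229 to -179) 129 high (mm).
- keyboard (a point): middle of the keyboard's face, 68 mm above the counter, at x -148, y 0 mm of the scale. The face slopes up by 10 degrees (0.175 rad) away from the operator. Two rows of keys 42 mm apart along the slope, all 24 mm deep: back row of five square product keys 40 mm apart, colours in any order; front row: red clear at y +80, grey tare +40, grey feed 0, wide green print -67.
- clear_key_top (a point): centre of the top face of the red clear key (white diagonal cross on it, 24 mm square cap), left end of the front row, 73 mm above the counter when up; moves with the key
- clear_key (a joint): travel of the red clear key in m: 0 up, 0.007 right down. All keys feel alike: spring keys standing 10 mm proud of the face, moving 7 mm down at right angles to the sloping face; 1.5 N starts them, 5 N takes them half-way, 8.5 N to the bottom, and they come up by themselves. Pushing on past the bottom quickly makes much more force
- brown_key_base: the brown product key (on it a white upright cross, the dove cake sign, 24 mm square cap) with its frame; origin on the sloping face under the middle of the key, axes parallel to the scale's. It may be in any of the five places of the back row
- brown_key_top (a point): centre of the top face of the brown product key, 82 mm above the counter when up; moves with the key
- brown_key (a joint): travel of the brown product key in m: 0 up, 0.007 right down
- print_key_top (a point): centre of the top face of the green print key (cap 24 mm deep, 50 mm wide, white frame sign on it), right end of the front row, 73 mm above the counter when up; moves with the key
- print_key (a joint): travel of the green print key in m: 0 up, 0.007 right down
- pan: stainless weighing pan of the scale, 255 x 345 mm, 7 to 8 mm thick, its top 112 mm above the counter; origin 18 mm under the middle of its top face
- cake: the dove cake to be rung up, in a clear rigid gift box 180 x 180 x 105 mm with a gold seal and a brown band, 0.5 to 1 kg, standing loose on the weighing pan with its top 217 mm above the counter; origin: middle of its underside, z up
- orange_key (a joint): travel of the orange product key (24 mm square cap, in the back row, another article) in m: 0 up, 0.007 right down; not to be pressed
- yellow_key (a joint): travel of the yellow product key (24 mm square cap, in the back row, another article) in m: 0 up, 0.007 right down; not to be pressed
- blue_key (a joint): travel of the blue product key (24 mm square cap, in the back row, another article) in m: 0 up, 0.007 right down; not to be pressed
- white_key (a joint): travel of the white product key (24 mm square cap, in the back row, another article) in m: 0 up, 0.007 right down; not to be pressed
- tare_key (a joint): travel of the grey tare key next to the clear key in m: 0 up, 0.007 right down; not to be pressed
- feed_key (a joint): travel of the grey paper feed key between tare and print in m: 0 up, 0.007 right down; not to be pressed
- spool: spool of brown ribbon with a red lower and a white upper flange, 68 mm across, 48 mm high, standing left of the scale; loose, origin at the middle of its underside; to be left alone
- scissors_cup: white cup 66 mm across and 85 mm high with two pairs of black-handled scissors in it, 140 mm high in all, standing right of the scale; loose, origin at the middle of its underside; to be left alone
- marker: black and blue marker pen, 130 mm long, 14 mm thick, lying in front of the scale's keyboard; loose, origin at the middle of its underside; to be left alone
- tongs: steel pastry tongs, 220 x 40 mm, 12 mm high, lying to the right of the scissors cup; loose, origin at the middle of its underside; to be left alone
- sweets_jar: glass jar of sweets with a gold lid, 86 mm across, 110 mm high, standing at the left; loose, origin at the middle of its underside; to be left alone

How it is judged:
By the outcome, as a careful person would: the job done as asked, in the order asked, and still so for the second after the job is handed in, with the robot touching nothing.
It also fails if it takes over 45 s, if anything falls off the work surface, if the arm or the gripper's body presses on something with over 40 N, if the wrist force passes 120 N, or if a joint passes its speed limit or range.

ROBOT

A 7-joint arm with a two-finger parallel gripper is mounted at the origin on the work surface. World frame = base frame: x ahead of the robot, y to its left, z up, the work surface at z = 0. Lengths are in m, angles in rad, forces in N, time in s.
With the tool pointing down it reaches from about 0.4 to 0.9 m from the base axis. Payload 5.5 kg.
Tool frame: the origin (TCP) lies at the very end of the fingers, on their centre line; the grasp point (between the pads) lies 19 mm behind it; z points along the fingers, y is the line along which they close (so a half turn about z gives the same grasp; the last joint's range is limited). The gripper opens to 85 mm and grips with 20 to 120 N. Pads are 22 mm wide; open, the fingers measure 114 mm over their backs; the gripper's body (76 mm by 85 mm) begins 54 mm behind the grasp point. The pads swing forward as they close: fully open they stand 13 mm farther back than shut.
Start: joints at [-0.923, 0.501, -0.427, 1.55, 0.221, 1.138, -0.21], TCP at [0.244, 0.602, 0.193] pointing down, gripper open.
Joint ranges: [-2.88, 2.88], [-0.31, 2.03], [-1.54, 1.56], [0.2, 2.42], [-1.41, 4.55], [0.19, 2.02], [-2.57, 2.57]. Speed limits (rad/s): [2.57, 2.57, 3.14, 3.14, 3.14, 3.14, 3.14].

INTERFACE

Orientations are given as a unit quaternion [w, x, y, z].
In Python, from plant import monitor, eyes, ticket, nets gives the robot as it stands.
- The arm moves only by the tool step_arm, never from a script. Its argument "commands" is a list of rows, each a list of 3 entries, a list of its own where there are three numbers: the shift along the tool's x, y, z in cm, then the turn, a rotation vector about the tool's x, y, z in rad, then the closure, from 0 (fully open) to 1 (shut). A call has 1 to 12 rows; each row is the pose to reach, as a shift and turn from the pose commanded when the call began, along the tool's axes at that moment; what a row does not reach only later rows make up. A row lasts 1/8 s, in which the tool goes at most 62.5 mm and 10.7 degrees, less where a joint would pass 70% of its speed; a pose out of reach is approached as far as the arm can. A call with a gripper value outside its range is refused whole. The fingers move at their own pace and stop on an object; "squeeze" is the grip in N (left out, the last holds). Time passes only in rows, so rows that repeat a pose let the fingers close. It gives the time, the measured TCP pose, the force, the opening and the grip force at its end, in the units of the state.
- monitor.get_state(): the state, without advancing time (a new reading comes with each control period).
- eyes.camera(name): name is "scene" or "top" or "wrist"; returns a dict with "img" (480x640x3 uint8, red, green, blue), "intrinsics" (3x3 intrinsics, pixels), "rvec" (rotation vector, rad) and "tvec" (3), from world to camera coordinates, as OpenCV has them; the wrist camera has in their place "T_tool_cam" (4x4, takes a point from camera to tool coordinates, whose origin is the TCP and whose axes are the flange's). Camera axes: x right, y down, z forward; pixel columns grow to the right and rows downward; lengths in m; the calibration is good to about 2 mm. A picture is of the moment at which its call begins: read the wrist's pose just before it. There is no depth.
- ticket.sign_off(): hands the job in; it is judged then, once.
Trained networks look in a picture, given as the dict that the camera call returned (one of the last four; its "shot" number tells which), for a name from the list of things; names that differ only in an ending like _2 or _b are one class to them, and where a whole thing is asked for, a point or a joint stands for the part that bears it (a point fixed in the world has none). Each returns a list of dicts, best first, with "conf" (0 to 1); they miss things now and then, are a little off and sometimes report something else, mostly with a low value. They report only what shows in the picture. A call takes as long as a camera call.
- nets.boxes_of(target, picture): "rect" ([left, top, width, height] in pixels, round what is visible of it).
- nets.place_of(target, picture): "centre" ([column, row] in pixels: a listed point, or the origin of a listed thing).
The state is a dict: "time_s": time; "q": joint angles; "qd": joint speeds; "joint_efforts": joint torques, N m; "tcp_pos": TCP position; "orientation": TCP orientation; "wrist_force": force on the tool from outside, world axes, zero at the start; "ft_torque": the same for the moment, N m; "finger_gap": opening from 0.0 (shut) to 1.0 (fully open); "grip_force": force on a finger pad.
Only numpy, scipy, OpenCV 4.12 (cv2) and the standard library are available. Lean on these libraries where they do the work, as an engineer would, in place of code of your own. Each camera call takes 0.05 s, during which the arm holds its last target. There are 200 camera calls.

## Working session

There is one attempt and no reset: what is moved stays moved. The work goes in short steps, Python scripts to look and compute and a tool call to move; the robot and the scene stay as the last step left them, time stands still between calls to the robot, and variables do not carry over. Pictures are saved under pics/ and viewed, at most 10 in all, crops included, and the job is handed in when it is done.

Besides the shell and the picture viewer there is one more tool, called by a JSON object that holds its "method" and its "body". step_arm: Moves the arm, as the interface text tells. Its arguments: {"type":"object","properties":{"commands":{"type":"array","items":{"type":"array"}},"squeeze":{"type":"number"}},"required":["commands"]}

```bash
mkdir -p pics; cat > h.py <<'E'
import numpy as np, cv2
from scipy.spatial.transform import Rotation as R
from plant import monitor, eyes, ticket, nets
def save(p,n): cv2.imwrite('pics/'+n,p['img'][:,:,::-1])
def cam(p,s=None):
    """returns K, Rcw(world from cam), C"""
    K=np.array(p['intrinsics'])
    if 'T_tool_cam' in p:
        T=np.array(p['T_tool_cam']); w,x,y,z=s['orientation']; Rt=R.from_quat([x,y,z,w]).as_matrix()
        return K,Rt@T[:3,:3],Rt@T[:3,3]+np.array(s['tcp_pos'])
    Rm=R.from_rotvec(np.ravel(p['rvec'])).as_matrix()
    return K,Rm.T,-Rm.T@np.ravel(p['tvec'])
def at_z(c,px,z):
    K,Rw,C=c; d=Rw@np.linalg.solve(K,[px[0],px[1],1]); return C+d*(z-C[2])/d[2]
E
python3 - <<'E'
from h import *
s=monitor.get_state(); print(s)
for n in ['top','scene']:
    p=eyes.camera(n); save(p,n+'1.png'); c=cam(p); print(n,c[2])
    for t,z in [('clear_key_top',.073),('brown_key_top',.082),('print_key_top',.073),('keyboard',.068),('scale',0)]:
        for r in nets.place_of(t,p)[:2]: print(t,r['conf'],np.round(r['centre'],1),at_z(c,r['centre'],z).round(4))
E
```

```text
{'time_s': 0.0, 'q': array([-0.92280217,  0.50187965, -0.42679646,  1.55145971,  0.22083119,
        1.13826644, -0.21036415]), 'qd': array([ 0.00064088,  0.00053156,  0.00014317, -0.00036057,  0.00087237,
       -0.00116028, -0.00157455]), 'joint_efforts': array([ 6.38112760e-04, -5.69525170e+01, -5.81599072e+00, -2.80947232e+01,
        1.07061630e-02,  1.17832061e-02,  1.02358698e-05]), 'tcp_pos': array([0.24374471, 0.60174454, 0.1920359 ]), 'orientation': array([-2.13197126e-04,  1.91207121e-01,  9.81549228e-01, -9.50734378e-04]), 'wrist_force': array([ 0.55261092, -0.27170281, -0.52285193]), 'ft_torque': array([ 0.04993688,  0.02055229, -0.02121369]), 'grip_force': 0.0, 'finger_gap': 0.9999597312190915}
top [0.45787865 0.03799069 1.46893886]
clear_key_top 0.49 [303.3 296.7] [0.4877 0.0769 0.073 ]
brown_key_top 0.67 [336.2 291.2] [ 0.5017 -0.0011  0.082 ]
print_key_top 0.57 [361.8 312. ] [ 0.4537 -0.0628  0.073 ]
print_key_top 0.39 [334.  296.9] [0.4884 0.0038 0.073 ]
keyboard 0.75 [336.1 296.4] [ 0.4898 -0.0014  0.068 ]
scale 0.73 [349.6 244.8] [ 0.6221 -0.0358  0.    ]
scale 0.47 [461.3 289.5] [ 0.5137 -0.3172  0.    ]
scene [1.49852952 0.20923617 1.34403609]
clear_key_top 0.56 [332.2 215. ] [0.4803 0.0848 0.073 ]
brown_key_top 0.58 [303.2 216.1] [ 0.5054 -0.0021  0.082 ]
print_key_top 0.65 [290.1 200. ] [ 0.4399 -0.0562  0.073 ]
keyboard 0.73 [308.5 214.3] [0.4847 0.0106 0.068 ]
keyboard 0.21 [377.8 250.3] [0.589 0.237 0.068]
```

```bash
python3 - <<'E'
import cv2
a=cv2.imread('pics/top1.png'); cv2.imwrite('pics/top1c.png',cv2.resize(a[190:350,230:430],None,fx=3.7,fy=3.7,interpolation=2))
E
```

```text
(no output)
```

View pics/top1c.png

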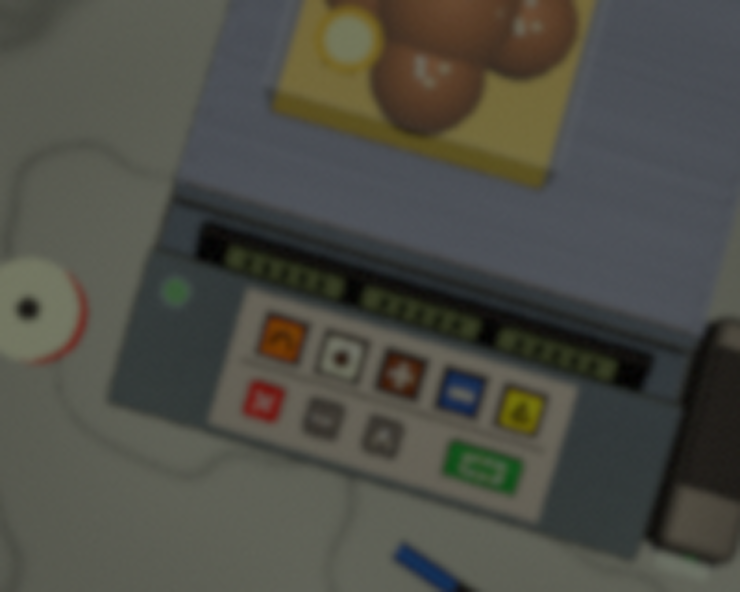

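View pics/top1.png

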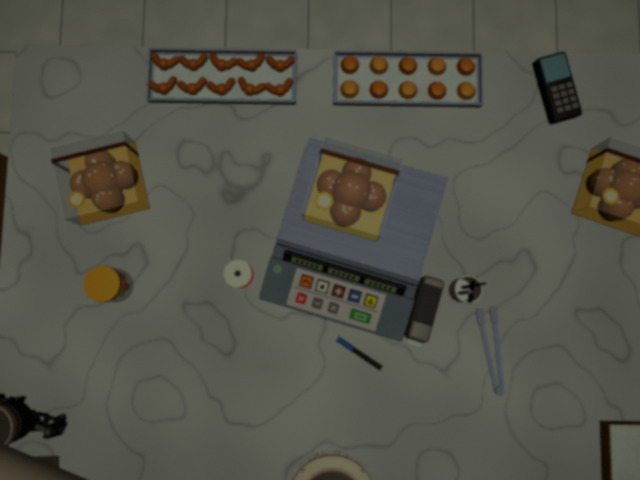

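The top view shows the keyboard at about (336,297). The back row runs orange, white, brown, blue, yellow from the left, so brown is in the middle at about (338,291). Red is at about (301,299) and green at about (361,316), which agrees with the nets. Next I fit the scale pose from all the key positions.

```bash
cat >> h.py <<'E'
from scipy.optimize import least_squares
KL={'clear':(-1,80),'tare':(-1,40),'feed':(-1,0),'print':(-1,-67),'b2':(1,80),'b1':(1,40),'brown':(1,0),'b-1':(1,-40),'b-2':(1,-80)}
c10,s10=np.cos(.1745),np.sin(.1745)
def keyl(n,h=.010):
    r,y=KL[n]; return np.array([-.148+r*.021*c10-h*s10, y/1000, .068+r*.021*s10+h*c10])
def world(pose,l): 
    a=pose[2]; return np.array([pose[0]+np.cos(a)*l[0]-np.sin(a)*l[1],pose[1]+np.sin(a)*l[0]+np.cos(a)*l[1],l[2]])
def proj(c,P):
    K,Rw,C=c; v=K@(Rw.T@(P-C)); return v[:2]/v[2]
def fit(obs,x0=(.63,-.03,-.24)):
    """obs: list of (cam,keyname,px)"""
    f=lambda x: np.concatenate([proj(c,world(x,keyl(n)))-px for c,n,px in obs])
    r=least_squares(f,x0,loss='soft_l1'); return r.x, r.fun.reshape(-1,2)
def plan(pose,s):
    """offsets (tool axes, cm) and turn from state s to hover points, tool z = -face normal, tool y = scale y"""
    a=pose[2]; w,x,y,z=s['orientation']; Rt=R.from_quat([x,y,z,w])
    S=R.from_euler('z',a).as_matrix(); zt=S@np.array([s10,0,-c10]); yt=S@np.array([0,1.,0]); xt=np.cross(yt,zt)
    Rg=R.from_matrix(np.c_[xt,yt,zt]); print('turn',(Rt.inv()*Rg).as_rotvec().round(4))
    for n in ['clear','brown','print']:
        for h in [.010,.040]:
            P=world(pose,keyl(n,h)); print(n,h,P.round(4),'tool cm',(Rt.inv().apply(P-s['tcp_pos'])*100).round(2))
    return Rg
E
python3 - <<'E'
from h import *
s=monitor.get_state(); p=eyes.camera('top'); c=cam(p)
px={'clear':(264,402),'tare':(323,419),'feed':(383,437),'print':(483,467),'b2':(282,339),'b1':(341,357),'brown':(401,375),'b-1':(462,393),'b-2':(522,410)}
obs=[(c,n,np.array(v)/3.7+[230-.4,190-.4]) for n,v in px.items()]
x,r=fit(obs); print(x,abs(r).max()); plan(x,s)
E
```

```text
[ 0.62687666 -0.04016726 -0.27153629] 0.16782086303771848
turn [-0.0099 -0.1743 -0.113 ]
clear 0.01 [0.4842 0.0826 0.0742] tool cm [-41.78 -39.17  11.89]
clear 0.04 [0.4791 0.084  0.1037] tool cm [-41.26 -39.23   8.94]
brown 0.01 [ 0.5026 -0.0056  0.0815] tool cm [-46.79 -46.65  11.16]
brown 0.04 [ 0.4975 -0.0042  0.111 ] tool cm [-46.27 -46.71   8.21]
print 0.01 [ 0.4447 -0.059   0.0742] tool cm [-43.44 -53.78  11.89]
print 0.04 [ 0.4397 -0.0576  0.1037] tool cm [-42.92 -53.83   8.93]
```

{"method": "step_arm", "body": {"commands": [[[-5, -5, 0.3], [0, 0, 0], 1], [[-9, -9, 0.6], [0, 0, 0], 1], [[-13, -13, 1], [0, -0.05, -0.03], 1], [[-17, -17, 1.3], [0, -0.1, -0.06], 1], [[-21, -21, 1.6], [0, -0.14, -0.09], 1], [[-25, -25, 2], [-0.01, -0.174, -0.113], 1], [[-29, -29, 2.3], [-0.01, -0.174, -0.113], 1], [[-33, -32.5, 2.6], [-0.01, -0.174, -0.113], 1], [[-37, -36, 2.8], [-0.01, -0.174, -0.113], 1], [[-40.2, -39.3, 3], [-0.01, -0.174, -0.113], 1], [[-40.2, -39.3, 3], [-0.01, -0.174, -0.113], 1], [[-40.2, -39.3, 3], [-0.01, -0.174, -0.113], 1]]}}

```text
time_s: 2.15
tcp_pos: [0.469, 0.088, 0.1632]
orientation: [0.086, 0.135, 0.987, -0.011]
wrist_force: [0.1, -0.1, -0.6]
finger_gap: 0.002
grip_force: 0.0
```

```bash
python3 - <<'E'
from h import *
s=monitor.get_state(); print(s['time_s'],s['tcp_pos'],s['orientation'],s['finger_gap'],s['wrist_force']); p=eyes.camera('wrist'); save(p,'w1.png'); c=cam(p,s)
pose=[ 0.62687666,-0.04016726,-0.27153629]
for n in KL: print(n,proj(c,world(pose,keyl(n))).round(1))
for t in ['clear_key_top','brown_key_top','print_key_top']: print(t,[(r['conf'],np.round(r['centre'],1)) for r in nets.place_of(t,p)[:2]])
E
```

```text
2.15 [0.46895384 0.08795546 0.16323151] [ 0.08624438  0.13480347  0.9870457  -0.01143298] 0.0017207584687850177 [ 0.06041942 -0.12116915 -0.57917272]
clear [323.2 230.2]
tare [275.3 230.2]
feed [227.2 230.2]
print [146.8 230.3]
b2 [323.3 277. ]
b1 [277.2 277.1]
brown [231.1 277.1]
b-1 [185.  277.1]
b-2 [138.8 277.1]
clear_key_top [(0.86, array([321.5, 229.5]))]
brown_key_top [(0.7, array([230.5, 274.5]))]
print_key_top [(0.95, array([143.3, 229.4]))]
```

View pics/w1.png

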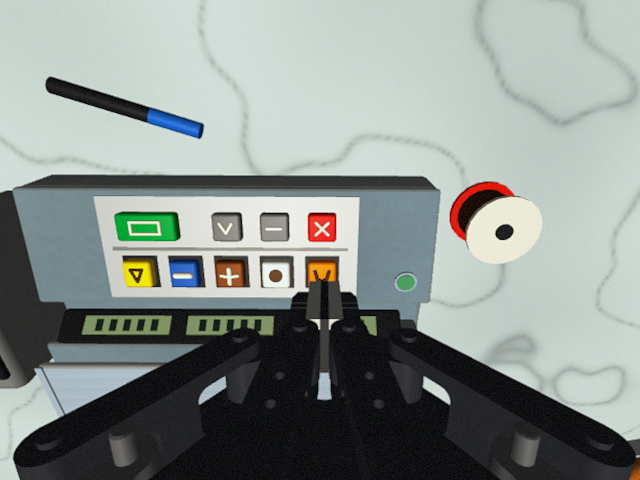

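The wrist view agrees with the fit: red at (322,228), brown at (230,273), green at (147,227), all within about 2 px (1.5 mm). I'll refine on this picture and plan the press.

```bash
python3 - <<'E'
from h import *
s=monitor.get_state(); p=eyes.camera('wrist'); c=cam(p,s)
px={'clear':(321.8,228),'tare':(274,228),'feed':(227,228),'print':(145.5,228),'brown':(230.5,273.5),'b-1':(185.5,273.5),'b-2':(140,273.5)}
x,r=fit([(c,n,np.array(v)) for n,v in px.items()]); print(x,abs(r).max()); plan(x,s)
E
```

```text
[ 0.62448571 -0.0386086  -0.27022047] 2.082740151284696
turn [ 0.0006 -0.0003  0.0013]
clear 0.01 [0.4816 0.084  0.0742] tool cm [ 0.2  -0.12  9.  ]
clear 0.04 [0.4766 0.0854 0.1037] tool cm [ 0.2  -0.12  6.  ]
brown 0.01 [ 0.5001 -0.0042  0.0815] tool cm [-3.99 -8.13  8.99]
brown 0.04 [ 0.4951 -0.0028  0.111 ] tool cm [-3.99 -8.13  5.99]
print 0.01 [ 0.4424 -0.0577  0.0742] tool cm [  0.21 -14.82   8.99]
print 0.04 [ 0.4373 -0.0563  0.1037] tool cm [  0.22 -14.82   5.99]
```

{"method": "step_arm", "body": {"commands": [[[0.1, -0.1, 4], [0, 0, 0], 1], [[0.1, -0.1, 7], [0, 0, 0], 1], [[0.1, -0.1, 8.2], [0, 0, 0], 1], [[0.1, -0.1, 8.6], [0, 0, 0], 1], [[0.1, -0.1, 8.6], [0, 0, 0], 1]]}}

```text
time_s: 3.02
tcp_pos: [0.4827, 0.0831, 0.0788]
orientation: [0.087, 0.135, 0.987, -0.011]
wrist_force: [-0.7, -0.4, 0.3]
finger_gap: -0.003
grip_force: 0.0
```

```bash
python3 - <<'E'
from h import *
s=monitor.get_state(); p=eyes.camera('wrist'); save(p,'w2.png'); print(s['tcp_pos'],s['wrist_force'])
c=cam(p,s); x=[.62448571,-.0386086,-.27022047]; print('tip px',proj(c,s['tcp_pos']),'clear',proj(c,world(x,keyl('clear')))); plan(x,s)
E
```

```text
[0.48269615 0.08305395 0.07882765] [-0.6614048  -0.42279752  0.34858093]
tip px [324.98403621 269.28911781] clear [325.98239055 263.27088681]
turn [ 0.0005  0.0005 -0.0009]
clear 0.01 [0.4816 0.084  0.0742] tool cm [0.21 0.06 0.43]
clear 0.04 [0.4766 0.0854 0.1037] tool cm [ 0.21  0.06 -2.57]
brown 0.01 [ 0.5001 -0.0042  0.0815] tool cm [-4.   -7.94  0.43]
brown 0.04 [ 0.4951 -0.0028  0.111 ] tool cm [-4.   -7.93 -2.57]
print 0.01 [ 0.4424 -0.0577  0.0742] tool cm [  0.19 -14.64   0.43]
print 0.04 [ 0.4373 -0.0563  0.1037] tool cm [  0.19 -14.64  -2.57]
```

View pics/w2.png

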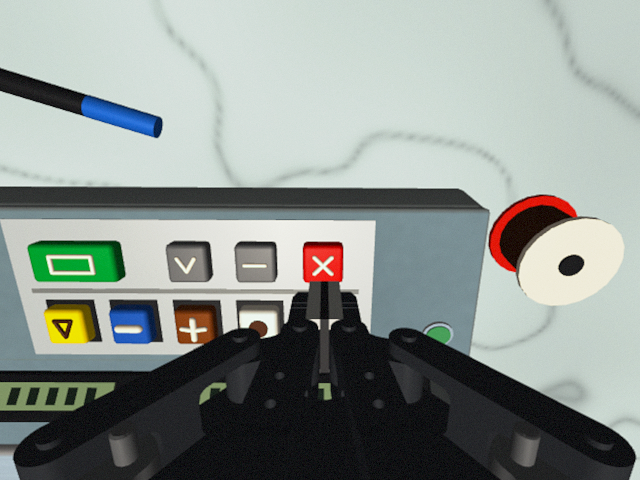

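Red is now at (323,265), with the closed fingertips ending at about (325,282). I'll check where the real tip end lies against the TCP projection.

```bash
python3 - <<'E'
from h import *
p=eyes.camera('wrist'); save(p,'w3.png'); T=np.array(p['T_tool_cam']); print(T.round(3)); K=p['intrinsics']
Ti=np.linalg.inv(T)
for o in [(0,0,0),(.011,0,0),(-.011,0,0),(0,.014,0),(0,0,-.01),(0,0,-.02),(.011,0,-.01),(.011,0,-.02),(.011,.011,-.03),(.011,.011,-.05)]:
    v=K@(Ti[:3,:3]@np.array(o)+Ti[:3,3]); print(o,(v[:2]/v[2]).round(1))
a=cv2.imread('pics/w3.png')[210:350,240:410]; cv2.imwrite('pics/w3c.png',cv2.resize(a,None,fx=4,fy=4))
E
```

```text
[[ 0.    -0.961 -0.277  0.071]
 [ 1.    -0.     0.001 -0.001]
 [-0.001 -0.277  0.961 -0.181]
 [ 0.     0.     0.     1.   ]]
(0, 0, 0) [325.  269.3]
(0.011, 0, 0) [325.  251.1]
(-0.011, 0, 0) [325.  286.9]
(0, 0.014, 0) [349.3 269.3]
(0, 0, -0.01) [325. 276.]
(0, 0, -0.02) [325.1 283.4]
(0.011, 0, -0.01) [325.1 256.9]
(0.011, 0, -0.02) [325.1 263.4]
(0.011, 0.011, -0.03) [348.1 270.6]
(0.011, 0.011, -0.05) [351.4 288. ]
```

View pics/w3c.png

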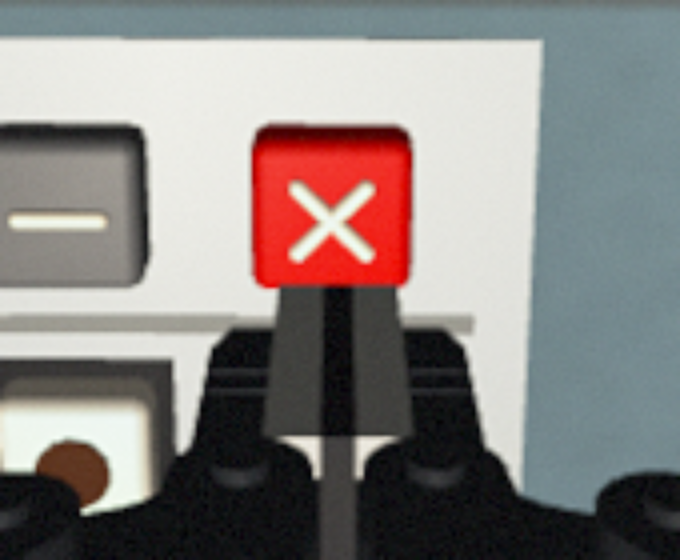

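```bash
python3 - <<'E'
from h import *
s=monitor.get_state(); w,x,y,z=s['orientation']; Rt=R.from_quat([x,y,z,w])
p=eyes.camera('scene'); c=cam(p); x=[.62448571,-.0386086,-.27022047]
q={'tcp':s['tcp_pos']}
for n,o in [('x+11',(.011,0,0)),('x-11',(-.011,0,0)),('z-45',(0,0,-.045)),('y+14',(0,.014,0))]: q[n]=s['tcp_pos']+Rt.apply(o)
for n in KL: q[n]=world(x,keyl(n))
for n in q: print(n,proj(c,q[n]).round(1))
u,v=proj(c,s['tcp_pos']).astype(int)
cv2.imwrite('pics/s2c.png',cv2.resize(p['img'][v-45:v+30,u-50:u+50,::-1],None,fx=8,fy=8,interpolation=2)); print(u-50,v-45)
E
```

```text
tcp [331.5 214.3]
x+11 [332.9 212.3]
x-11 [330.1 216.4]
z-45 [332.8 203.3]
y+14 [335.7 215.8]
clear [331.9 215. ]
tare [320.2 211. ]
feed [308.6 206.9]
print [289.5 200.3]
b2 [326.5 223.2]
b1 [314.6 219. ]
brown [302.9 214.8]
b-1 [291.2 210.7]
b-2 [279.8 206.7]
281 169
```

View pics/s2c.png

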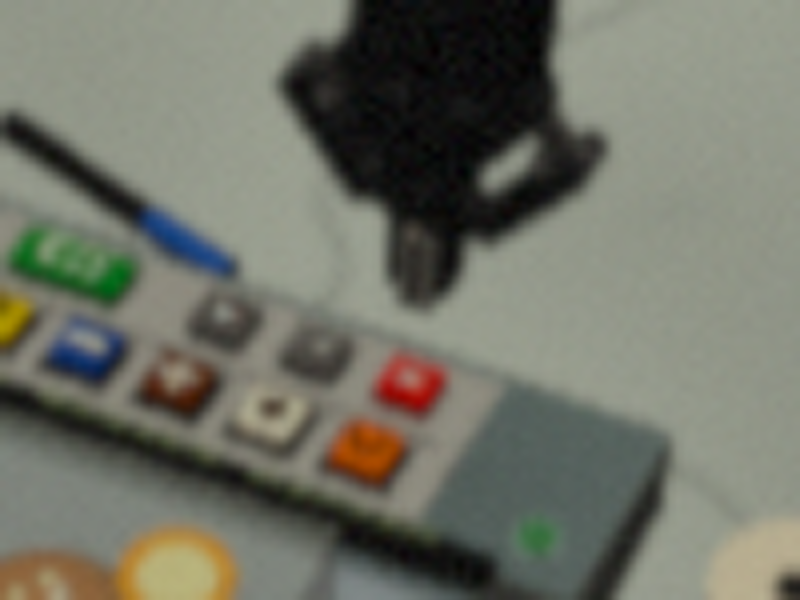

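Compared with the red key at about (332,217), the scene shows the fingertips ending at about (333,206). That means the real tip is roughly 4 cm behind the reported TCP, or the finger contact end isn't fully visible. I'll go down in small steps on force.

{"method": "step_arm", "body": {"commands": [[[0.1, 0, 0.2], [0, 0, 0], 1], [[0.1, 0, 0.35], [0, 0, 0], 1], [[0.1, 0, 0.5], [0, 0, 0], 1]]}}

```text
time_s: 3.55
tcp_pos: [0.4821, 0.0827, 0.0731]
orientation: [0.086, 0.135, 0.987, -0.012]
wrist_force: [-0.1, 0.2, 0.4]
finger_gap: 0.003
grip_force: 0.0
```

{"method": "step_arm", "body": {"commands": [[[0, 0, 0.1], [0, 0, 0], 1], [[0, 0, 0.2], [0, 0, 0], 1], [[0, 0, 0.2], [0, 0, 0], 1]]}}

```text
time_s: 3.92
tcp_pos: [0.4824, 0.0826, 0.071]
orientation: [0.086, 0.135, 0.987, -0.012]
wrist_force: [-0.1, 0.4, -0.6]
finger_gap: -0.004
grip_force: 0.0
```

{"method": "step_arm", "body": {"commands": [[[0, 0, 0.25], [0, 0, 0], 1], [[0, 0, 0.5], [0, 0, 0], 1], [[0, 0, 0.5], [0, 0, 0], 1]]}}

```text
time_s: 4.3
tcp_pos: [0.483, 0.0823, 0.0659]
orientation: [0.086, 0.135, 0.987, -0.012]
wrist_force: [0.1, 0.2, 0.2]
finger_gap: 0.001
grip_force: 0.0
```

```bash
python3 - <<'E'
from h import *
s=monitor.get_state(); print(s['wrist_force'],s['tcp_pos']); a=eyes.camera('wrist')['img'][210:350,240:410,::-1]
c=eyes.camera('scene')['img'][169:244,281:381,::-1]
m=np.zeros((420,800,3),np.uint8); m[:,:400]=cv2.resize(a,(510,420))[:,:400]; m[:300,400:]=cv2.resize(c,(400,300),interpolation=2); cv2.imwrite('pics/m4.png',m)
E
```

```text
[0.06823391 0.20924867 0.18658982] [0.48303233 0.08227648 0.06591665]
```

View pics/m4.png

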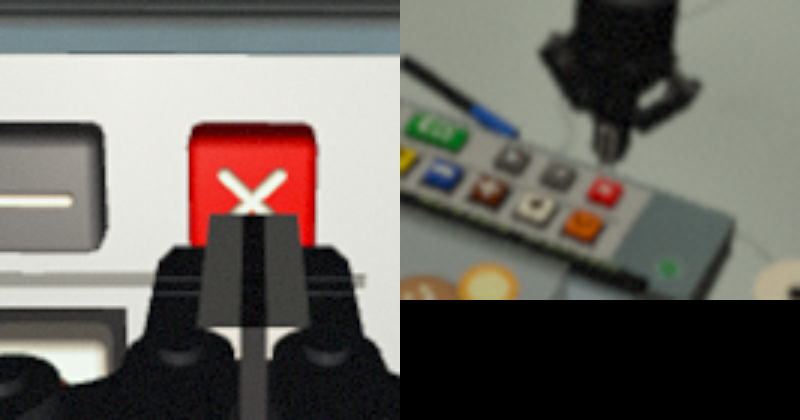

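The red key at (253,185) in the crop is still well below the fingertips, whose tip edge is at row 215. In the scene panel the gap is about 3 cm. I'll keep going down.

{"method": "step_arm", "body": {"commands": [[[0, 0, 0.4], [0, 0, 0], 1], [[0, 0, 0.8], [0, 0, 0], 1], [[0, 0, 1.2], [0, 0, 0], 1], [[0, 0, 1.5], [0, 0, 0], 1], [[0, 0, 1.5], [0, 0, 0], 1]]}}

```text
time_s: 5.03
tcp_pos: [0.4855, 0.0816, 0.0511]
orientation: [0.086, 0.135, 0.987, -0.012]
wrist_force: [-0.7, 0.4, 0.0]
finger_gap: -0.0
grip_force: 0.0
```

```bash
python3 - <<'E'
from h import *
s=monitor.get_state(); print(s['wrist_force'],s['tcp_pos']); a=eyes.camera('wrist')['img'][210:350,240:410,::-1]
c=eyes.camera('scene')['img'][169:244,281:381,::-1]
m=np.zeros((420,800,3),np.uint8); m[:,:400]=cv2.resize(a,(510,420))[:,:400]; m[:300,400:]=cv2.resize(c,(400,300),interpolation=2); cv2.imwrite('pics/m5.png',m)
E
```

```text
[-0.7028074   0.39854145  0.02524733] [0.48552023 0.08160342 0.05109133]
```

View pics/m5.png

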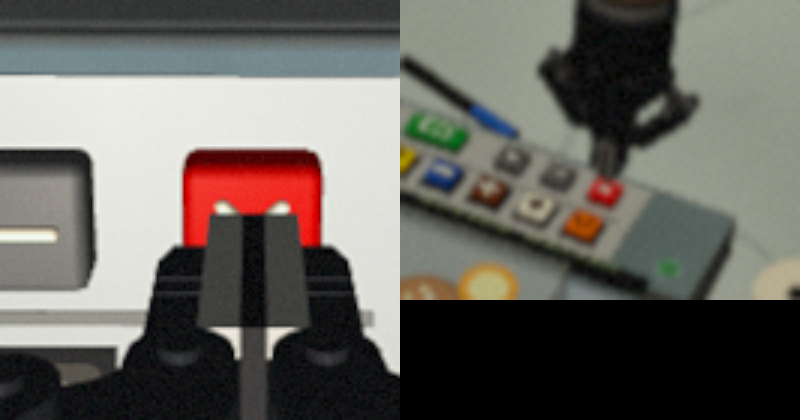

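{"method": "step_arm", "body": {"commands": [[[0, 0, 0.4], [0, 0, 0], 1], [[0, 0, 0.8], [0, 0, 0], 1], [[0, 0, 1.0], [0, 0, 0], 1], [[0, 0, 1.0], [0, 0, 0], 1]]}}

```text
time_s: 5.62
tcp_pos: [0.4872, 0.0812, 0.0413]
orientation: [0.086, 0.135, 0.987, -0.012]
wrist_force: [0.8, 0.3, -0.2]
finger_gap: -0.005
grip_force: 0.0
```

{"method": "step_arm", "body": {"commands": [[[0, 0, 0.15], [0, 0, 0], 1], [[0, 0, 0.3], [0, 0, 0], 1], [[0, 0, 0.3], [0, 0, 0], 1]]}}

```text
time_s: 6.0
tcp_pos: [0.4879, 0.081, 0.0386]
orientation: [0.086, 0.135, 0.987, -0.012]
wrist_force: [0.2, -0.4, 0.1]
finger_gap: -0.003
grip_force: 0.0
```

{"method": "step_arm", "body": {"commands": [[[0, 0, 0.15], [0, 0, 0], 1], [[0, 0, 0.3], [0, 0, 0], 1], [[0, 0, 0.3], [0, 0, 0], 1]]}}

```text
time_s: 6.38
tcp_pos: [0.4885, 0.0809, 0.0357]
orientation: [0.086, 0.135, 0.987, -0.012]
wrist_force: [-0.2, 0.2, 2.4]
finger_gap: -0.001
grip_force: 1.1
```

{"method": "step_arm", "body": {"commands": [[[0, 0, 0.1], [0, 0, 0], 1], [[0, 0, 0.2], [0, 0, 0], 1], [[0, 0, 0.2], [0, 0, 0], 1]]}}

```text
time_s: 6.75
tcp_pos: [0.4889, 0.0808, 0.0338]
orientation: [0.086, 0.135, 0.987, -0.012]
wrist_force: [-0.9, 0.4, 4.8]
finger_gap: -0.002
grip_force: 2.1
```

{"method": "step_arm", "body": {"commands": [[[0, 0, 0.1], [0, 0, 0], 1], [[0, 0, 0.2], [0, 0, 0], 1], [[0, 0, 0.3], [0, 0, 0], 1], [[0, 0, 0.3], [0, 0, 0], 1]]}}

```text
time_s: 7.25
tcp_pos: [0.4893, 0.0807, 0.0309]
orientation: [0.086, 0.135, 0.987, -0.012]
wrist_force: [-2.7, -0.4, 6.5]
finger_gap: 0.001
grip_force: 3.5
```

{"method": "step_arm", "body": {"commands": [[[0, 0, 0.05], [0, 0, 0], 1], [[0, 0, 0.05], [0, 0, 0], 1]]}}

```text
time_s: 7.5
tcp_pos: [0.4895, 0.0807, 0.0305]
orientation: [0.086, 0.135, 0.987, -0.012]
wrist_force: [-2.6, 0.2, 7.4]
finger_gap: 0.0
grip_force: 3.7
```

{"method": "step_arm", "body": {"commands": [[[0, 0, 0.05], [0, 0, 0], 1], [[0, 0, 0.1], [0, 0, 0], 1], [[0, 0, 0.1], [0, 0, 0], 1]]}}

```text
time_s: 7.88
tcp_pos: [0.4896, 0.0807, 0.0297]
orientation: [0.086, 0.135, 0.987, -0.012]
wrist_force: [-3.2, -0.3, 9.0]
finger_gap: -0.004
grip_force: 4.9
```

{"method": "step_arm", "body": {"commands": [[[0, 0, 0.04], [0, 0, 0], 1], [[0, 0, 0.04], [0, 0, 0], 1]]}}

```text
time_s: 8.12
tcp_pos: [0.4896, 0.0807, 0.0296]
orientation: [0.086, 0.135, 0.987, -0.012]
wrist_force: [-5.6, -0.7, 13.2]
finger_gap: -0.001
grip_force: 7.3
```

The clear key is bottomed (14 N, motion stopped). I'll release it and move over brown.

{"method": "step_arm", "body": {"commands": [[[0, 0, -0.4], [0, 0, 0], 1], [[0, 0, -1.5], [0, 0, 0], 1], [[0, 0, -3.5], [0, 0, 0], 1], [[-2, -4, -3.5], [0, 0, 0], 1], [[-4.2, -8, -3.5], [0, 0, 0], 1], [[-4.2, -8, -3.5], [0, 0, 0], 1], [[-4.2, -8, -2], [0, 0, 0], 1], [[-4.2, -8, -1.5], [0, 0, 0], 1], [[-4.2, -8, -1.5], [0, 0, 0], 1]]}}

```text
time_s: 9.25
tcp_pos: [0.5044, -0.0057, 0.0498]
orientation: [0.085, 0.134, 0.987, -0.012]
wrist_force: [0.2, 0.1, -0.3]
finger_gap: -0.001
grip_force: 0.0
```

```bash
python3 - <<'E'
from h import *
s=monitor.get_state(); print(s['wrist_force'],s['tcp_pos']); a=eyes.camera('wrist')['img'][180:350,200:490,::-1]
c=eyes.camera('scene')['img'][169:244,261:361,::-1]
for x in ([.62448571,-.0386086,-.27022047],): plan(x,s)
m=np.zeros((340,800,3),np.uint8); m[:,:480]=cv2.resize(a,(580,340))[:,:480]; m[:240,480:]=cv2.resize(c,(320,240),interpolation=2); cv2.imwrite('pics/m6.png',m)
E
```

```text
[ 0.19118716  0.13600664 -0.27406596] [ 0.50443036 -0.00566692  0.04975117]
turn [-0.0002 -0.0027  0.001 ]
clear 0.01 [0.4816 0.084  0.0742] tool cm [ 4.1   8.03 -3.2 ]
clear 0.04 [0.4766 0.0854 0.1037] tool cm [ 4.11  8.03 -6.2 ]
brown 0.01 [ 0.5001 -0.0042  0.0815] tool cm [-0.09  0.03 -3.21]
brown 0.04 [ 0.4951 -0.0028  0.111 ] tool cm [-0.08  0.03 -6.21]
print 0.01 [ 0.4424 -0.0577  0.0742] tool cm [ 4.11 -6.67 -3.19]
print 0.04 [ 0.4373 -0.0563  0.1037] tool cm [ 4.12 -6.67 -6.19]
```

View pics/m6.png

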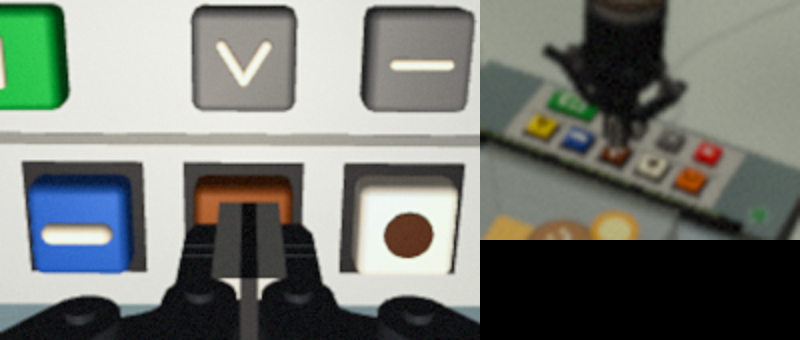

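The tip is over the brown key: the cap is centred at about column 243 of the crop and the tip at 251. The red key is up again. Now I press brown.

{"method": "step_arm", "body": {"commands": [[[0, -0.1, 0.4], [0, 0, 0], 1], [[0, -0.1, 0.7], [0, 0, 0], 1], [[0, -0.1, 1.0], [0, 0, 0], 1], [[0, -0.1, 1.2], [0, 0, 0], 1], [[0, -0.1, 1.2], [0, 0, 0], 1]]}}

```text
time_s: 9.98
tcp_pos: [0.5073, -0.0084, 0.0392]
orientation: [0.086, 0.135, 0.987, -0.012]
wrist_force: [-2.2, -0.0, 4.7]
finger_gap: -0.0
grip_force: 3.0
```

{"method": "step_arm", "body": {"commands": [[[0, 0, 0.1], [0, 0, 0], 1], [[0, 0, 0.15], [0, 0, 0], 1], [[0, 0, 0.15], [0, 0, 0], 1]]}}

```text
time_s: 10.35
tcp_pos: [0.5075, -0.0085, 0.0379]
orientation: [0.086, 0.135, 0.987, -0.012]
wrist_force: [-2.1, 0.1, 6.7]
finger_gap: 0.001
grip_force: 3.7
```

{"method": "step_arm", "body": {"commands": [[[0, 0, 0.07], [0, 0, 0], 1], [[0, 0, 0.14], [0, 0, 0], 1], [[0, 0, 0.14], [0, 0, 0], 1]]}}

```text
time_s: 10.72
tcp_pos: [0.5077, -0.0085, 0.0369]
orientation: [0.086, 0.135, 0.987, -0.012]
wrist_force: [-3.9, 0.6, 12.3]
finger_gap: 0.002
grip_force: 6.4
```

{"method": "step_arm", "body": {"commands": [[[0, 0, 0.06], [0, 0, 0], 1], [[0, 0, 0.06], [0, 0, 0], 1]]}}

```text
time_s: 10.98
tcp_pos: [0.5077, -0.0085, 0.0368]
orientation: [0.086, 0.135, 0.987, -0.012]
wrist_force: [-8.5, 1.2, 18.4]
finger_gap: 0.003
grip_force: 9.9
```

Brown is right down (over 12 N with no further motion). Release and go on to print.

{"method": "step_arm", "body": {"commands": [[[0, 0, -0.4], [0, 0, 0], 1], [[0, 0, -1.5], [0, 0, 0], 1], [[0, 0, -3.5], [0, 0, 0], 1], [[2, -3.3, -3.5], [0, 0, 0], 1], [[4.2, -6.6, -3.5], [0, 0, 0], 1], [[4.2, -6.6, -3.5], [0, 0, 0], 1], [[4.2, -6.6, -2], [0, 0, 0], 1], [[4.2, -6.6, -1.5], [0, 0, 0], 1], [[4.2, -6.6, -1.5], [0, 0, 0], 1]]}}

```text
time_s: 12.1
tcp_pos: [0.4479, -0.0599, 0.043]
orientation: [0.086, 0.134, 0.987, -0.012]
wrist_force: [-0.4, -0.1, -0.5]
finger_gap: -0.001
grip_force: 0.0
```

```bash
python3 - <<'E'
from h import *
s=monitor.get_state(); print(s['wrist_force'],s['tcp_pos']); p=eyes.camera('wrist'); a=p['img'][180:350,200:490,::-1]
plan([.62448571,-.0386086,-.27022047],s)
c=eyes.camera('scene')['img'][159:234,241:341,::-1]
m=np.zeros((340,800,3),np.uint8); m[:,:480]=cv2.resize(a,(580,340))[:,:480]; m[:240,480:]=cv2.resize(c,(320,240),interpolation=2); cv2.imwrite('pics/m7.png',m)
E
```

```text
[-0.42433104 -0.06671653 -0.54490044] [ 0.4478791  -0.05989972  0.04296114]
turn [ 0.0001 -0.001  -0.0006]
clear 0.01 [0.4816 0.084  0.0742] tool cm [ 0.05 14.77 -3.18]
clear 0.04 [0.4766 0.0854 0.1037] tool cm [ 0.05 14.77 -6.18]
brown 0.01 [ 0.5001 -0.0042  0.0815] tool cm [-4.15  6.77 -3.18]
brown 0.04 [ 0.4951 -0.0028  0.111 ] tool cm [-4.15  6.77 -6.18]
print 0.01 [ 0.4424 -0.0577  0.0742] tool cm [ 0.04  0.07 -3.18]
print 0.04 [ 0.4373 -0.0563  0.1037] tool cm [ 0.05  0.07 -6.18]
```

View pics/m7.png

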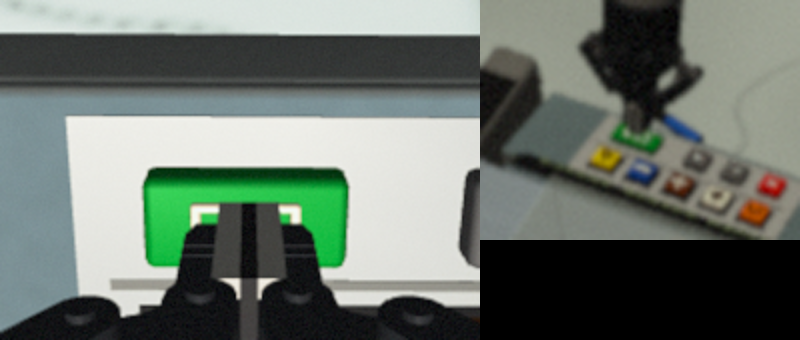

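The tip is centred on the green key: cap at columns 145–348 of the crop, tip at 251. The brown key is up. Now I press print.

{"method": "step_arm", "body": {"commands": [[[0, 0, 0.4], [0, 0, 0], 1], [[0, 0, 0.7], [0, 0, 0], 1], [[0, 0, 1.0], [0, 0, 0], 1], [[0, 0, 1.2], [0, 0, 0], 1], [[0, 0, 1.2], [0, 0, 0], 1]]}}

```text
time_s: 12.82
tcp_pos: [0.4499, -0.0609, 0.0314]
orientation: [0.086, 0.135, 0.987, -0.012]
wrist_force: [-1.6, 0.5, 6.2]
finger_gap: 0.002
grip_force: 3.3
```

{"method": "step_arm", "body": {"commands": [[[0, 0, 0.1], [0, 0, 0], 1], [[0, 0, 0.2], [0, 0, 0], 1], [[0, 0, 0.2], [0, 0, 0], 1]]}}

```text
time_s: 13.2
tcp_pos: [0.4503, -0.061, 0.0298]
orientation: [0.086, 0.135, 0.987, -0.012]
wrist_force: [-2.9, 0.2, 8.8]
finger_gap: -0.003
grip_force: 4.9
```

{"method": "step_arm", "body": {"commands": [[[0, 0, 0.06], [0, 0, 0], 1], [[0, 0, 0.06], [0, 0, 0], 1]]}}

```text
time_s: 13.45
tcp_pos: [0.4503, -0.0609, 0.0296]
orientation: [0.086, 0.135, 0.987, -0.012]
wrist_force: [-5.5, 1.8, 17.6]
finger_gap: 0.001
grip_force: 9.2
```

Print is right down. Retract.

{"method": "step_arm", "body": {"commands": [[[0, 0, -0.4], [0, 0, 0], 1], [[0, 0, -2], [0, 0, 0], 1], [[0, 0, -5], [0, 0, 0], 1], [[0, 0, -9], [0, 0, 0], 1], [[0, 0, -12], [0, 0, 0], 1], [[0, 0, -12], [0, 0, 0], 1], [[0, 0, -12], [0, 0, 0], 1]]}}

```text
time_s: 14.32
tcp_pos: [0.4297, -0.0555, 0.1463]
orientation: [0.086, 0.135, 0.987, -0.012]
wrist_force: [-0.1, 1.0, -0.2]
finger_gap: 0.001
grip_force: 0.0
```

```bash
python3 - <<'E'
from h import *
print(monitor.get_state()['wrist_force']); print(ticket.sign_off())
E
```

```text
[-0.10007046  0.9620808  -0.19570639]
the job is handed in; nothing more can be done
None
```

I pressed the red clear, brown product and green print keys in that order, each to its stop at under 21 N, let each one go before the next, and handed the job in at about 14 s with the arm clear; sign-off returned no verdict.

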